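Hold the parts lock box unlocked with its sticky key

TASK

Unlock the grey lock box of controlled parts: of the three keys in the key stand take the one with the flat rectangular bow, and push it straight down into the brass lock cylinder, wiggling it past the sticky pins until it is fully home. Only then turn it a quarter turn clockwise (seen from above) to draw the bolt. The lock springs back, so finish while still gripping the key and holding it turned; leave the other two keys in the stand and do not disturb the other things on the bench.

Things in the scene. Friction and masses are not known exactly. Their poses are not given: they have to be found in the camera images.
- key: Key to use, upright in a slot of the stand. Black bow: flat rectangular plate 10 mm thick (x), 34 wide (y), 44 high (z 0 to 44). Steel blade below: 5 mm thick (x), 14 wide (y), 30 long (tip at z -30), last 5.5 mm tapering to 2.8 x 7 mm. Origin: centre of the bow's underside (the shoulder that stops it). Alike after half a turn about z. About 45 g.
- key_round: Another key, to be left in the stand: same blade, but its black bow is an upright round knob 26 mm across and 44 mm high. Same origin.
- key_cross: Another key, to be left in the stand: same blade, but its black bow is a cross seen from above, 34 x 34 mm with arms 10 mm thick, 44 mm high. Same origin.
- key_stand: Fixed grey plastic block 60 (x) x 200 (y) x 45 mm high, origin under its centre. Three slots in its top, 62 mm apart along y, 36 mm deep, 7 (x) x 16 mm (y). A key stands in each, its bow resting on the top (z 45 mm), its width along the stand's y. Which key is in which slot varies.
- lock_box: Fixed grey steel box 200 (x) x 130 (y) x 56 mm high, origin under its centre. Lock on top at x -45 mm, y 0: round steel boss 46 mm across, 68.5 mm high, round a brass cylinder whose face is 70 mm above the bench. From the boss a steel bolt 8 mm thick, at height 62 mm, runs towards +x into a keeper (x 0 to 12 mm, 70 mm high); turning the cylinder draws it.
- keyway (a point): Centre of the keyway's mouth, in the cylinder's face, 70 mm above the bench; turns with the cylinder; z up. Slot 6.2 mm in x, 15.2 mm in y (long along y), 34 mm deep, flared at 45 degrees over the top 3 mm to 12.2 x 21.2 mm. The key is home when its bow's underside rests on the face: the key's origin is then at this point.
- lock_pins (a point): Point on the cylinder's axis 15 mm below its face, between two sprung sticky pins, 11 and 19 mm below the face, that stick out about 2 mm from the slot's two narrow ends (one each). The blade must push them aside: about 15 N straight down, about half that with small wiggles sideways along the slot (under 1 mm) and in twist.
- lock_plug (a joint): Turn of the lock cylinder, rad: 0 at rest (stop; slot long along the box's y), grows clockwise seen from above, stop at 1.62. A return spring pulls it back with 0.02 to 0.09 N m. It trails the key by up to 0.1 rad (play in the slot), so turn the key a full quarter.
- coupling: Bystander, not to be disturbed: short steel pipe coupling standing on end, 34 mm across, 30 mm high.
- tape_roll: Bystander, not to be disturbed: clear tape roll lying flat, 90 mm across, 24 mm high.
- driver: Bystander, not to be disturbed: screwdriver lying on the bench.
- carton: Bystander, not to be disturbed: closed cardboard carton 120 x 160 x 70 mm.
- stock_bin: Bystander, not to be disturbed: blue open-fronted stock bin 150 x 100 x 70 mm with rods in it.
- jar: Bystander, not to be disturbed: glass jar 60 mm across, 85 mm high.
- steel_block: Bystander, not to be disturbed: steel block 50 x 30 x 25 mm.

How it is judged:
By the outcome, as a careful person would: the job done as asked, in the order asked, and still so for the second after the job is handed in, while the arm keeps its last pose, push and grip.
It also fails if it takes over 54 s, if anything falls off the work surface, if the arm or the gripper's body presses on something with over 40 N, if the wrist force passes 120 N, or if a joint passes its speed limit or range.

ROBOT

A 6-joint arm with a two-finger parallel gripper is mounted at the origin on the work surface. World frame = base frame: x ahead of the robot, y to its left, z up, the work surface at z = 0. Lengths are in m, angles in rad, forces in N, time in s.
With the tool pointing down it reaches from about 0.275 to 0.825 m from the base axis. Payload 4.9 kg.
Tool frame: the origin (TCP) lies midway between the tips of the shut fingers; the grasp point (between the pads) lies 19 mm behind it (bot.grip_depth is the distance from the TCP to the grasp point, in m); y points along the fingers, x is the direction in which the jaws open and shut, and the axes are right-handed (so a half turn about y gives the same grasp; the last joint's range is limited). The gripper opens to 85 mm and grips with 20 to 120 N. Pads are 22 mm wide; open, the fingers measure 114 mm over their backs; the gripper's body (76 mm by 85 mm) begins 54 mm behind the grasp point. The pads swing forward as they close: fully open they stand 13 mm farther back than shut.
Start: joints at [1.072, 0.326, -0.193, 1.052, 0, 1.437], TCP at [0.196, 0.514, 0.231] pointing down, gripper open.
Joint ranges: [-2.65, 2.65], [-0.97, 1.79], [-1.3, 1.35], [-1.93, 2.1], [-1.47, 1.37], [-3.14, 3.14]. Speed limits (rad/s): [2.57, 2.57, 3.14, 3.14, 3.14, 3.14].

INTERFACE

Orientations are given as a unit quaternion [w, x, y, z].
In Python, from cell import bot gives the robot as it stands. Calls block until the motion is done:
- bot.move_pose(position, orientation): joint-space move of the TCP to a pose.
- bot.move_linear(position, speed=0.15, rotation=None, until_force=None): straight line of the TCP; rotation=None keeps the orientation; speed is the mean speed in m/s. With until_force (N) it stops when the force on the tool has changed by that much, and returns True; else False.
- bot.goto_joints(angles): joint-space move.
- bot.set_gripper(opening, grasp_force=None): opening from 0.0 (shut) to 1.0 (fully open); grasp_force is the grip in N (None keeps the last); returns when the fingers have stopped.
- bot.wait(seconds).
- bot.solve_ik(position, orientation): joint angles nearest the present ones, or None.
- bot.camera(name): name is "side" or "top" or "wrist"; returns the picture (400x640x3 uint8, red, green, blue); there is no depth.
- bot.calibration(name): a dict with "mtx" (3x3 intrinsics, pixels), "k1" (the pictures are not rectified: a ray, as slopes to the right and down, at radius r is drawn at 1 + k1 r^2 times it, then the intrinsics apply), "extrinsics" (4x4, takes a point from world to camera coordinates); the wrist camera has in their place "hand_eye" (4x4, takes a point from camera to tool coordinates, whose origin is the TCP and whose axes are the tool frame's). Camera axes: x right, y down, z forward; pixel columns grow to the right and rows downward; lengths in m; the calibration is good to about 2 mm. A picture is of the moment at which its call begins: read the wrist's pose just before it. calibration takes no time and is no camera call.
A pose or a line that the arm cannot do raises bot.PlanningError and nothing moves.
- bot.close_job(): hands the job in, once; it reports no verdict.
Trained networks look in the newest picture that a camera, given by its name, has taken for a name from the list of things; names that differ only in an ending like _2 or _b are one class to them, and where a whole thing is asked for, a point or a joint stands for the part that bears it (a point fixed in the world has none). Each returns a list of dicts, best first, with "confidence" (0 to 1); they miss things now and then, are a little off and sometimes report something else, mostly with a low value. They report only what shows in the picture. A call takes as long as a camera call.
- bot.search_frame(camera, thing): "bbox" ([left, top, width, height] in pixels, round what is visible of it).
Readings, each from a call of its own:
- bot.read_clock(): time.
- bot.read_joint_positions(): joint angles.
- bot.read_joint_vel(): joint speeds.
- bot.read_joint_efforts(): joint torques, N m.
- bot.read_position(): TCP position.
- bot.read_tool_rot(): TCP orientation.
- bot.read_ft_force(): force on the tool from outside, world axes, zero at the start.
- bot.read_moment(): the same for the moment, N m.
- bot.read_gripper_width(): opening from 0.0 (shut) to 1.0 (fully open).
Only numpy, scipy, OpenCV 4.12 (cv2) and the standard library are available. Lean on these libraries where they do the work, as an engineer would, in place of code of your own. Each camera call takes 0.05 s, during which the arm holds its last target. There are 200 camera calls.

## Working session

There is one attempt and no reset: what is moved stays moved. The work goes in short steps, each a Python script; the robot and the scene stay as the last script left them, time stands still between calls to the robot, and variables do not carry over. Pictures are saved under pics/ and viewed, about 8 in all and at most 12, crops included, and the job is handed in when it is done.

```bash
ls; mkdir -p pics; python3 - <<'E'
from cell import bot
import cv2,numpy as np
for c in("top","side"):
    im=bot.camera(c); cv2.imwrite(f"pics/{c}0.png",im[:,:,::-1])
    for t in("key","key_round","key_cross","key_stand","lock_box","keyway"):
        print(c,t,[(np.round(d["bbox"]).tolist(),round(d["confidence"],2)) for d in bot.search_frame(c,t)[:3]])
    k=bot.calibration(c);print({a:np.round(b,4).tolist() for a,b in k.items()})
print({a:np.round(b,4).tolist() for a,b in bot.calibration("wrist").items()})
print(bot.read_clock(),bot.read_tool_rot())
E
```

```text
pics
top key []
top key_round []
top key_cross [([230.0, 195.0, 16.0, 16.0], 0.67)]
top key_stand [([204.0, 184.0, 77.0, 41.0], 0.66)]
top lock_box [([382.0, 160.0, 66.0, 82.0], 0.87), ([416.0, 210.0, 13.0, 7.0], 0.39), ([328.0, 122.0, 60.0, 16.0], 0.29)]
top keyway [([417.0, 209.0, 9.0, 12.0], 0.47)]
{'mtx': [[383.8354, 0.0, 328.2464], [0.0, 383.8354, 201.9458], [0.0, 0.0, 1.0]], 'k1': 0.0185, 'extrinsics': [[-0.0218, -0.9994, -0.0261, 0.0191], [-0.999, 0.0229, -0.0397, 0.5221], [0.0403, 0.0252, -0.9989, 1.0745], [0.0, 0.0, 0.0, 1.0]]}
side key [([255.0, 262.0, 17.0, 16.0], 0.58)]
side key_round []
side key_cross [([274.0, 247.0, 12.0, 21.0], 0.6)]
side key_stand [([248.0, 230.0, 67.0, 67.0], 0.76)]
side lock_box [([316.0, 127.0, 61.0, 47.0], 0.55)]
side keyway [([361.0, 140.0, 6.0, 5.0], 0.59)]
{'mtx': [[426.1298, 0.0, 319.1612], [0.0, 426.1298, 189.3687], [0.0, 0.0, 1.0]], 'k1': -0.0675, 'extrinsics': [[-0.9068, -0.4215, -0.004, 0.4746], [-0.3309, 0.7178, -0.6126, 0.2138], [0.261, -0.5542, -0.7904, 1.2086], [0.0, 0.0, 0.0, 1.0]]}
{'mtx': [[290.3301, 0.0, 321.1633], [0.0, 290.3301, 198.413], [0.0, 0.0, 1.0]], 'k1': 0.0045, 'hand_eye': [[1.0, -0.0008, -0.0004, -0.0006], [0.0002, -0.3186, 0.9479, -0.1428], [-0.0009, -0.9479, -0.3186, 0.0813], [0.0, 0.0, 0.0, 1.0]]}
0.7 [-0.58240206  0.58240559  0.40099115 -0.40102079]
```

View pics/top0.png

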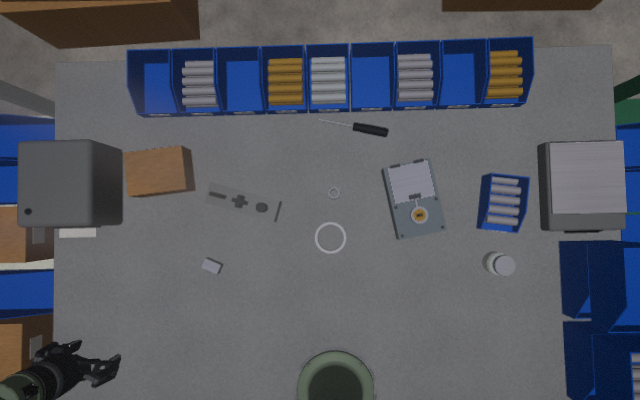

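View pics/side0.png

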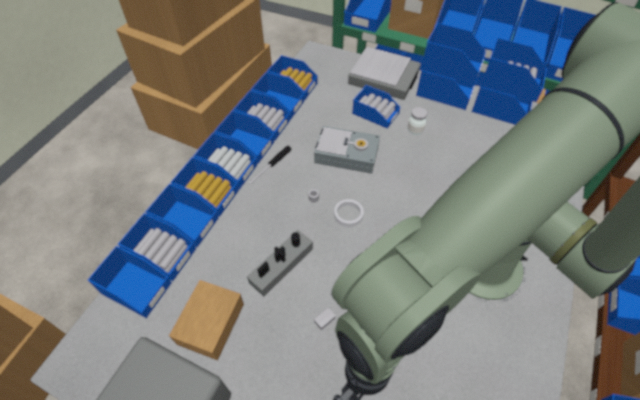

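The top view shows the stand with the rectangular key at about (217,195), the cross at (239,201) and the round at (262,208). The lock box cylinder is at (419,215), and the box's +x (bolt/keeper) points up in the image. In the side view the keys are at (264,269), (280,255) and (295,240), in the same order. Next I'll take a closer look with the wrist camera at each.

```bash
cat >h.py <<'E'
from cell import bot
import cv2,numpy as np
from scipy.spatial.transform import Rotation as R
def tool_rot(yaw):
    "tool y down, tool x (jaws) at angle yaw from world x; returns matrix"
    x=np.array([np.cos(yaw),np.sin(yaw),0]);y=np.array([0,0,-1.])
    return np.c_[x,y,np.cross(x,y)]
def q(yaw):
    a=R.from_matrix(tool_rot(yaw)).as_quat(); return [a[3],a[0],a[1],a[2]]
def yaw_now():
    w=bot.read_tool_rot(); m=R.from_quat([w[1],w[2],w[3],w[0]]).as_matrix(); return np.arctan2(m[1,0],m[0,0])
def cam(name):
    k=bot.calibration(name)
    if name!="wrist": E=np.array(k["extrinsics"])
    else:
        w=bot.read_tool_rot(); T=np.eye(4);T[:3,:3]=R.from_quat([w[1],w[2],w[3],w[0]]).as_matrix();T[:3,3]=bot.read_position()
        E=np.linalg.inv(T@np.array(k["hand_eye"]))
    return np.array(k["mtx"]),k["k1"],E
def proj(c,P):
    K,k1,E=c; p=np.atleast_2d(P)@E[:3,:3].T+E[:3,3]; s=p[:,:2]/p[:,2:]
    s=s*(1+k1*(s**2).sum(1,keepdims=True)); return s*[K[0,0],K[1,1]]+K[:2,2]
def ray(c,uv):
    K,k1,E=c; d=(np.array(uv,float)-K[:2,2])/[K[0,0],K[1,1]]; s=d.copy()
    for _ in range(10): s=d/(1+k1*(s**2).sum())
    return -E[:3,:3].T@E[:3,3],E[:3,:3].T@np.r_[s,1]
def hit(c,uv,z):
    o,d=ray(c,uv); return o+d*(z-o[2])/d[2]
E
python3 - <<'E'
from h import *
c=cam("top")
a=hit(c,(217,195.5),.089);b=hit(c,(239,202),.089);d=hit(c,(262,208),.089);print("rect,cross,round",a,b,d,"dir",np.arctan2(*(a-d)[1::-1]))
L=hit(c,(419,215),.07);bx=hit(c,(390,239),.056)-hit(c,(383,168),.056);print("lock",L,"box +x ang",np.arctan2(-bx[1],-bx[0]))
s=cam("side");print("side rect",hit(s,(264,269),.07),"lock",hit(s,(362,143),.07),"tool yaw",yaw_now(),hit(c,(278,211),.0))
print([np.round(tool_rot(0)[:,2],2)])
E
```

```text
rect,cross,round [0.54301039 0.29883597 0.089     ] [0.52450107 0.24073759 0.089     ] [0.50730958 0.1801437  0.089     ] dir 1.278619879338391
lock [ 0.47991736 -0.23377926  0.07      ] box +x ang 0.06995889992013067
side rect [0.5421404  0.30581672 0.07      ] lock [ 0.47506021 -0.23258188  0.07      ] tool yaw 1.2059809206553496 [0.5002197  0.15203375 0.        ]
[array([-0.,  1.,  0.])]
```

```bash
python3 - <<'E'
from h import *
P=dict(k=(.543,.30),l=(.478,-.233))
for n,y in(("k",-.292),("k",2.85),("l",.07),("l",.07-1.75),("l",.07+np.pi),("l",.07+np.pi-1.75)):
    s=bot.solve_ik([*P[n],.18 if n=="k" else .095],q(y)); print(n,round(y,2),None if s is None else np.round(s,2))
y=-.292
bot.move_pose([*P["k"],.19],q(y))
c=cam("wrist");im=bot.camera("wrist");cv2.imwrite("pics/w1.png",im[:,:,::-1]);np.savez("w1.npz",K=c[0],k1=c[1],E=c[2])
for t in("key","key_cross","key_stand"):print(t,[(np.round(d["bbox"]).tolist(),round(d["confidence"],2)) for d in bot.search_frame("wrist",t)[:3]])
print(bot.read_clock(),proj(c,[.543,.30,.089]))
E
```

```text
k -0.29 [ 0.39  0.49 -0.07  1.01  0.    2.25]
k 2.85 [ 0.39  0.49 -0.07  1.01  0.   -0.89]
l 0.07 [-0.59  0.43 -0.43  0.72  0.    0.91]
l -1.68 [-0.59  0.43 -0.43  0.72  0.    2.66]
l 3.21 [-0.59  0.43 -0.43  0.72  0.   -2.23]
l 1.46 [-0.59  0.43 -0.43  0.72  0.   -0.48]
key [([316.0, 168.0, 13.0, 43.0], 0.74)]
key_cross [([311.0, 220.0, 29.0, 53.0], 0.89)]
key_stand [([295.0, 140.0, 57.0, 174.0], 0.71)]
2.4167 [[321.57317736 198.33971558]]
```

View pics/w1.png

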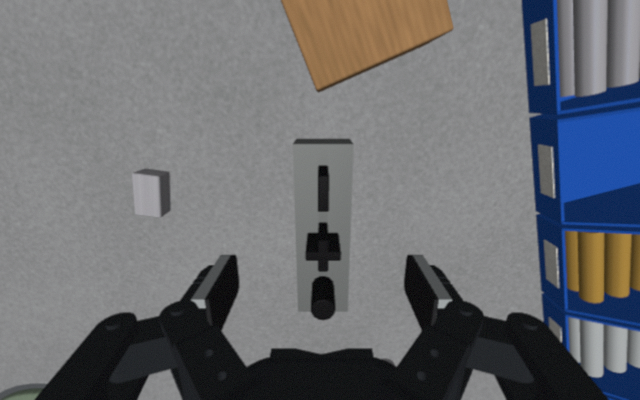

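The wrist view shows the rectangular key at about (323,188), the cross at (323,246) and the round at (323,298), with the stand nearly aligned to the image. I'll zoom in on the edges.

```bash
python3 - <<'E'
import cv2,numpy as np
im=cv2.imread("pics/w1.png");c=im[130:330,283:363].astype(float)
c=np.clip((c/255)**.5*255,0,255).astype(np.uint8)
cv2.imwrite("pics/w1z.png",np.hstack([cv2.resize(c[:100],None,fx=5,fy=5,interpolation=cv2.INTER_CUBIC),cv2.resize(c[100:],None,fx=5,fy=5,interpolation=cv2.INTER_CUBIC)]))
E
```

```text
(no output)
```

View pics/w1z.png

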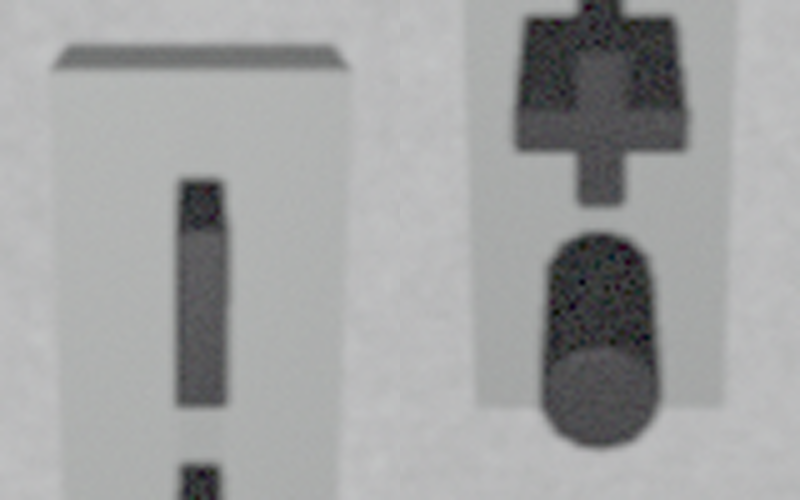

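The rectangular key's top face spans columns 318.2–328.6 and rows 176–211.2. The stand's corners and the round key's top at (323,309.6) give the orientation.

```bash
python3 - <<'E'
from h import *
d=np.load("w1.npz");c=(d["K"],float(d["k1"]),d["E"])
k=hit(c,(323.4,193.6),.089);r=hit(c,(323,309.6),.089);x=hit(c,(323,255.6),.089)
n=lambda v:np.arctan2(v[1],v[0])
print("key",k,"round",r,"cross",x,"ang",n(k-r), np.linalg.norm(k-r))
cs=[hit(c,p,.045) for p in((293,144),(353,144),(298,311.6),(347.6,311.6))]
top=(cs[0]+cs[1])/2;bot_=(cs[2]+cs[3])/2
u=(top-bot_);print("stand",np.linalg.norm(u),np.linalg.norm(cs[0]-cs[1]),np.linalg.norm(cs[2]-cs[3]),"ang",n(u),"slot pred",(top+bot_)/2+u/np.linalg.norm(u)*.062)
# go look at lock
p=bot.read_position();bot.move_pose([.478,-.233,.165],q(.07))
c=cam("wrist");im=bot.camera("wrist");cv2.imwrite("pics/w2.png",im[:,:,::-1]);np.savez("w2.npz",K=c[0],k1=c[1],E=c[2])
for t in("keyway","lock_box"):print(t,[(np.round(d["bbox"]).tolist(),round(d["confidence"],2)) for d in bot.search_frame("wrist",t)[:3]])
pc=proj(c,[.478,-.233,.07])[0];print(pc,bot.read_clock())
u,v=pc.astype(int)
z=im[:,:,::-1][max(v-75,0):v+75,u-100:u+100];print("crop origin",u-100,max(v-75,0));cv2.imwrite("pics/w2z.png",cv2.resize(z,None,fx=4,fy=4,interpolation=cv2.INTER_CUBIC))
E
```

```text
key [0.54580671 0.30376114 0.089     ] round [0.51018241 0.18525769 0.089     ] cross [0.52786134 0.24467896 0.089     ] ang 1.2787724524989925 0.12374230830022648
stand 0.20017783018238647 0.05906116968161078 0.05968192154522084 ang 1.2804243831327944 slot pred [0.54542145 0.30299539 0.045     ]
keyway [([303.0, 188.0, 39.0, 31.0], 0.64)]
lock_box [([252.0, 100.0, 240.0, 169.0], 0.65)]
[320.28418438 200.22643154] 4.5083
crop origin 220 125
```

View pics/w2z.png

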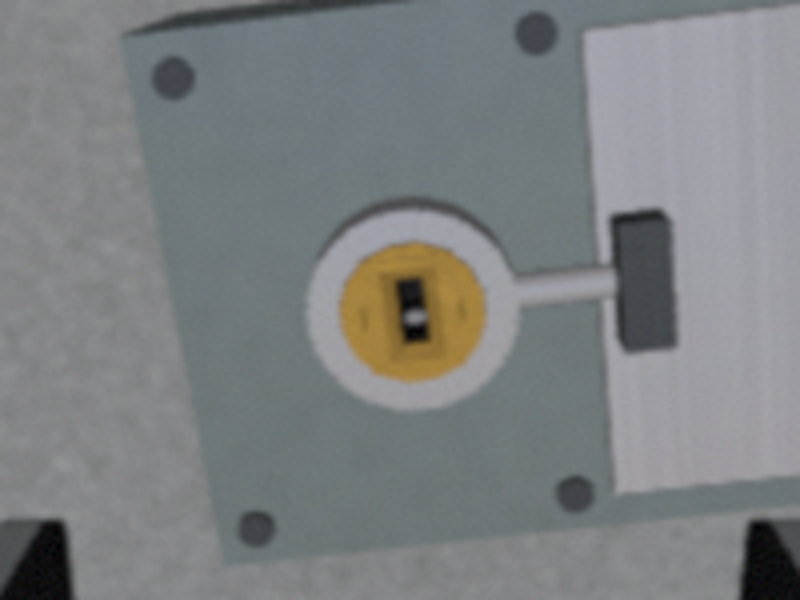

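The lock's brass cylinder is centred at crop (413,311), which is pixel (323,202.5). The slot is at rest, and the bolt runs right to the keeper at crop (645,280). I'll take one more look with the hand turned half a turn to cancel the hand-eye error.

```bash
python3 - <<'E'
from h import *
d=np.load("w2.npz");c=(d["K"],float(d["k1"]),d["E"])
f=lambda x,y:((x+.5)/4-.5+220,(y+.5)/4-.5+125)
def fit(c,im,f0):
    m=cv2.inRange(cv2.cvtColor(im,cv2.COLOR_RGB2HSV),(15,90,60),(35,255,255))
    m[:, :int(f0[0]-40)]=0;m[:,int(f0[0]+40):]=0;m[:int(f0[1]-40)]=0;m[int(f0[1]+40):]=0
    h=cv2.convexHull(max(cv2.findContours(m,cv2.RETR_EXTERNAL,cv2.CHAIN_APPROX_NONE)[0],key=cv2.contourArea))
    e=cv2.fitEllipse(h);return e[0],e[1],hit(c,e[0],.07)
im=cv2.imread("pics/w2.png")[:,:,::-1].copy()
print("A",fit(c,im,(323,202)))
s=[hit(c,f(*p),.057) for p in((172,78),(536,33),(257,528),(575,494))]
n=lambda v:np.arctan2(v[1],v[0])
print("ang",n(s[1]-s[0]),n(s[3]-s[2]),n(s[0]-s[2])-np.pi/2,n(s[1]-s[3])-np.pi/2, "bolt",n(hit(c,f(600,284),.062)-hit(c,f(413,311),.062)))
bot.move_pose([.478,-.233,.165],q(.07+np.pi))
c=cam("wrist");im=bot.camera("wrist");cv2.imwrite("pics/w3.png",im[:,:,::-1]);np.savez("w3.npz",K=c[0],k1=c[1],E=c[2])
print("B",fit(c,im,proj(c,[.478,-.233,.07])[0]),bot.read_clock())
E
```

```text
A ((322.707275390625, 202.5785675048828), (34.015377044677734, 35.70982360839844), array([ 0.48024876, -0.23500773,  0.07      ]))
ang 0.19121923468336036 0.18968836830927674 0.19541722089646285 0.19136227116129945 bolt 0.22188047796836705
B ((319.0631408691406, 197.933837890625), (34.301883697509766, 35.9812126159668), array([ 0.48046892, -0.2362345 ,  0.07      ])) 7.2083
```

Both looks agree to 1.2 mm, so the lock is at about (0.4804, -0.2356) with box yaw 0.192. Now I'll grasp the key.

```bash
python3 - <<'E'
from h import *
k=[.5453,.3033];y=1.2796-np.pi/2
bot.set_gripper(.6)
bot.move_pose([*k,.14],q(y))
print(bot.move_linear([*k,.052],.12,until_force=8),bot.read_ft_force())
bot.set_gripper(0,90);print("grip",bot.read_gripper_width(),bot.read_ft_force(),bot.read_position())
bot.move_linear([*k,.062],.05);print(bot.read_ft_force())
bot.move_linear([*k,.15],.12)
print("w",bot.read_gripper_width(),bot.read_ft_force(),bot.read_moment(),np.round(bot.read_joint_positions(),2))
L=[.4804,-.2356]
bot.move_pose([*L,.17],q(.192))
im=bot.camera("wrist");cv2.imwrite("pics/w4.png",im[:,:,::-1]);c=cam("wrist")
print(bot.read_clock(),bot.read_position(),yaw_now(),np.round(bot.read_joint_positions(),2))
print("tip expected",proj(c,[*L,.17-.007-.03]),"keyway",proj(c,[*L,.07]))
z=im[:,:,::-1][150:400,200:440];cv2.imwrite("pics/w4z.png",cv2.resize(z,None,fx=2.4,fy=2.4,interpolation=cv2.INTER_CUBIC))
E
```

```text
False [ 0.04994479  0.28050752 -0.10754299]
grip 0.10482688712977672 [-0.67262929 -0.47646693  4.73074492] [0.54575342 0.30352467 0.05279838]
[-0.62887764  0.08791046  0.17071833]
w 0.10530525858269693 [ 0.78824825  0.67766948 -0.94255288] [ 0.00469209  0.03829897 -0.07352847] [ 0.39  0.52 -0.11  0.94 -0.    2.25]
15.9333 [ 0.48076147 -0.23490098  0.16990215] 0.19322299449295255 [-0.59  0.35 -0.33  0.9   0.    0.78]
tip expected [[320.18219313 228.2164737 ]] keyway [[320.41710058 198.51867945]]
```

View pics/w4z.png

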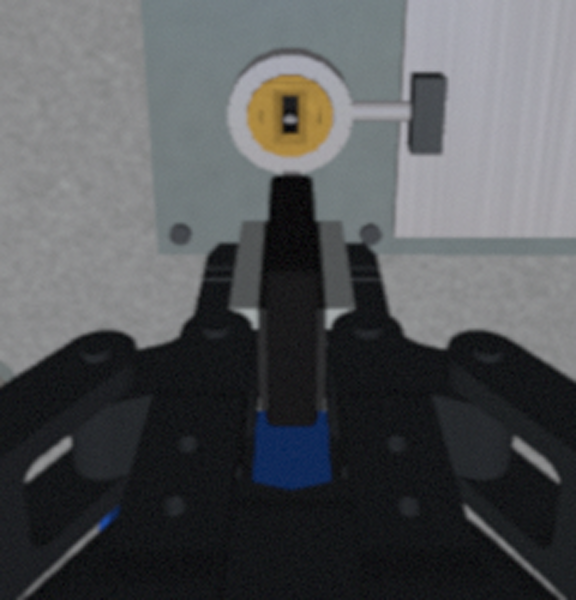

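The key is held square in the pads, with its bow bottom at crop (292,175), in line with the keyway at (290,117). I'll correct the small arm offset, lower into the flare and check the forces.

```bash
python3 - <<'E'
from h import *
L=np.array([.4804,-.2356])
bot.wait(.1);e=np.array(bot.read_position())[:2]-L;print("err",e)
T=L-e
bot.move_linear([*T,.112],.12);print(bot.read_position(),bot.read_ft_force())
f=bot.move_linear([*T,.100],.03,until_force=6)
print(f,bot.read_position(),bot.read_ft_force(),bot.read_moment(),bot.read_clock())
E
```

```text
err [0.00035865 0.00065022]
[ 0.48032844 -0.23629206  0.11230227] [ 0.95875189 -0.59520622 -1.04795802]
False [ 0.47994951 -0.23618815  0.09988824] [ 0.05507024  0.65628543 -1.27887295] [-0.01113257  0.00881905  0.01360474] 17.2167
```

The blade is 8 mm into the slot with almost no force. Next I'll wiggle it down past the pins.

```bash
python3 - <<'E'
from h import *
T=np.array([.48005,-.23625]);u=np.array([-np.sin(.192),np.cos(.192)])
z=.100;i=0;t0=bot.read_clock()
while z>.0755 and bot.read_clock()-t0<14:
    z-=.0012;s=(-1)**i;i+=1
    bot.move_linear([*(T+u*.0006*s),z],.03,rotation=q(.192+.03*s))
    F=bot.read_ft_force();p=bot.read_position()
    print(round(bot.read_clock(),2),"cmd %.4f z %.4f"%(z,p[2]),np.round(F,1))
    if F[2]>30:break
    if z<.0785 and p[2]-z>.0015 and F[2]>12: break
bot.move_linear([*T,z],.03,rotation=q(.192));bot.wait(.1)
print(bot.read_position(),yaw_now(),bot.read_ft_force(),bot.read_moment(),bot.read_gripper_width(),bot.read_clock())
E
```

```text
17.47 cmd 0.0988 z 0.0989 [ 0.2  0.  -0.9]
17.72 cmd 0.0976 z 0.0975 [ 1.2  2.3 -0.7]
17.97 cmd 0.0964 z 0.0965 [-0.6  0.1 -0.3]
18.22 cmd 0.0952 z 0.0951 [0.2 3.  0.4]
18.47 cmd 0.0940 z 0.0941 [-0.   0.9 -0.3]
18.72 cmd 0.0928 z 0.0928 [-0.5  3.8  1.2]
18.97 cmd 0.0916 z 0.0920 [0.4 1.5 3.5]
19.22 cmd 0.0904 z 0.0907 [-0.1  4.8  5. ]
19.47 cmd 0.0892 z 0.0895 [0.6 1.4 5.3]
19.72 cmd 0.0880 z 0.0882 [-0.3  3.   7.7]
19.97 cmd 0.0868 z 0.0872 [-0.1  2.3  5.2]
20.22 cmd 0.0856 z 0.0862 [-0.1  4.2  8.7]
20.47 cmd 0.0844 z 0.0850 [0.1 1.4 5.3]
20.72 cmd 0.0832 z 0.0832 [0.5 3.3 4.1]
20.97 cmd 0.0820 z 0.0817 [ 0.5  0.5 -0.5]
21.22 cmd 0.0808 z 0.0805 [-0.7  3.4  3.9]
21.47 cmd 0.0796 z 0.0796 [0.7 1.6 0.8]
21.72 cmd 0.0784 z 0.0782 [1.3 3.8 1.2]
21.97 cmd 0.0772 z 0.0777 [0.6 2.8 4.6]
22.22 cmd 0.0760 z 0.0775 [-1.9  7.5 15.6]
[ 0.48059058 -0.2361364   0.07754322] 0.19285115908318304 [-2.15339772  5.32719652 14.46404825] [1.32543062 0.43240435 0.06549448] 0.10172646245629859 22.5667
```

The key seated hard at TCP z 0.0775 (predicted 0.078), with force rising to 15 N. Now I'll turn it clockwise under a light downward push, easing off the side forces as it goes.

```bash
python3 - <<'E'
from h import *
T=np.array([.48005,-.23625]);z=.0763
for a in np.append(np.arange(.18,1.6,.18),1.62):
    F=np.array(bot.read_ft_force());T=T+np.clip(F[:2]*5e-5,-.0003,.0003)
    bot.move_linear([*T,z],.03,rotation=q(.192-a))
    F=bot.read_ft_force();M=bot.read_moment()
    print(round(bot.read_clock(),2),"a %.2f meas %.3f"%(a,.192-yaw_now()),"z %.4f"%bot.read_position()[2],np.round(F,1),np.round(M,2))
    if np.linalg.norm(F)>60: break
bot.wait(.3)
c=cam("wrist");im=bot.camera("wrist");cv2.imwrite("pics/w5.png",im[:,:,::-1])
s=bot.camera("side");pc=proj(cam("side"),[.4804,-.2356,.07])[0].astype(int);t=bot.camera("top")
pt=proj(cam("top"),[.4804,-.2356,.07])[0].astype(int)
g=lambda i,p:cv2.resize(i[max(p[1]-40,0):p[1]+40,p[0]-50:p[0]+50,::-1],(400,320),interpolation=cv2.INTER_CUBIC)
w=cv2.resize(im[60:360,130:510,::-1],(350,276))
o=np.zeros((600,800,3),np.uint8);o[:320,:400]=g(s,pc);o[:320,400:]=g(t,pt);o[322:598,:350]=w;cv2.imwrite("pics/chk.png",o)
print(T,bot.read_position(),.192-yaw_now(),bot.read_ft_force(),bot.read_moment(),bot.read_gripper_width(),bot.read_clock())
E
```

```text
22.9 a 0.18 meas 0.180 z 0.0776 [-0.9  4.5 11.6] [ 1.12  0.37 -0.05]
23.23 a 0.36 meas 0.360 z 0.0776 [-2.8  3.9 13. ] [0.93 0.48 0.01]
23.57 a 0.54 meas 0.540 z 0.0776 [-2.4  3.6 11.2] [0.77 0.49 0.06]
23.9 a 0.72 meas 0.720 z 0.0776 [-2.6  3.2 12.6] [0.74 0.54 0.03]
24.23 a 0.90 meas 0.900 z 0.0776 [-2.7  2.9 12.1] [0.64 0.58 0.06]
24.57 a 1.08 meas 1.080 z 0.0776 [-2.6  2.9 12.5] [0.65 0.61 0.07]
24.9 a 1.26 meas 1.260 z 0.0776 [-2.6  2.  12.9] [0.63 0.64 0.06]
25.23 a 1.44 meas 1.440 z 0.0776 [-2.5  3.5 12.6] [0.64 0.68 0.06]
25.57 a 1.62 meas 1.620 z 0.0776 [-2.4  3.6 12.7] [0.64 0.65 0.07]
[ 0.47897899 -0.23465227] [ 0.47900748 -0.23546607  0.07755619] 1.6196938060688606 [-2.52363037  2.87213164 11.93455084] [0.65331536 0.65702402 0.06803576] 0.10474185938085384 26.0167
```

View pics/chk.png

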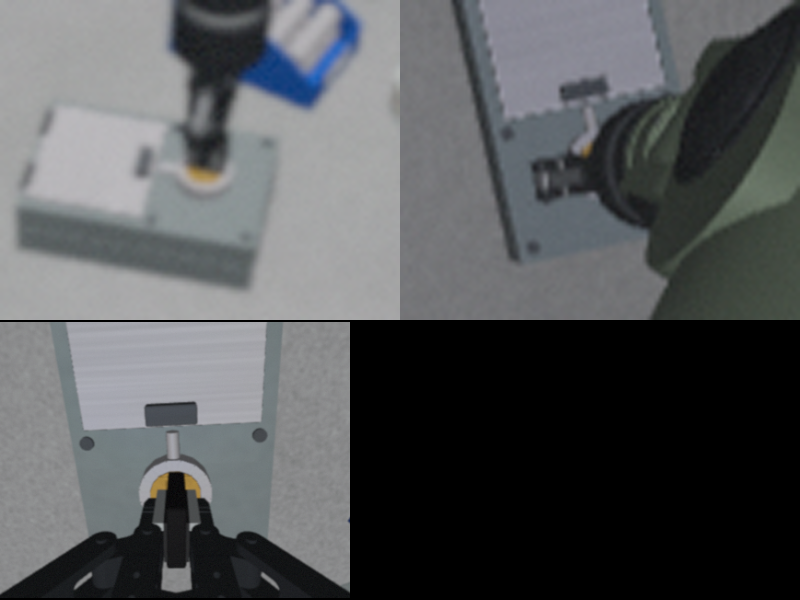

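The bolt end now stands clear of the keeper, with a gap at about (173,428) in the wrist view. The key is square in the pads and the bow sits down on the brass. I'm handing in.

```bash
python3 -c "
from cell import bot
bot.close_job()"
```

```text
the job is handed in; nothing more can be done
```

I took the flat rectangular-bow key from the stand and wiggled it down past the pins until it was fully home. I then turned it 1.62 rad clockwise and handed the job in at about 26 s, still gripping the key and holding it turned.

- **Insertion:** The key passed the pins at no more than about 9 N. It seated at TCP height 77.6 mm against an expected 77.8 mm, with a firm stop at about 15 N.
- **Final hold:** At the last check the push down was about 12 N, the return spring was pulling back with about 0.07 N m, and the grip width was unchanged.
- **Bolt:** The wrist picture showed the bolt end clear of the keeper.
- **Other things:** I did not take a last picture of the stand and bench, so the other two keys and the bystanders are not confirmed by a final look. No move went near the bystanders, and no unexpected contact force showed.
- **Disagreements:** The two lock measurements differed by about 1.2 mm, so I used their average. A rough angle read from the bolt differed by 0.03 rad from the one read from the screws, and I used the screws.

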